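# Turn the lapping plate over against the sloping fence

### The job

One of the two lapping plates on the green pad still lies dark, coarse face up. Turn it over with the help of the sloping fence: push it up against the fence until it leans there on the slope, then tip its raised edge back towards the robot, so that it ends lying flat on the pad in front of the fence with its white face up. Leave the other plate, which already shows white, where it lies.

Things in the scene. Friction and masses are not known exactly. Their poses are not given: they have to be found in the camera images.
- plate_dark: Plate to turn over: flat aluminium block 90 x 60 x 14 mm, 0.14 to 0.28 kg, one large face black, the other white. Starts black face up on the pad before the left or right half of the fence, its length pointing at the fence within 9 degrees. Origin at its centre; x along the 90 mm length (towards the fence at the start), y along the width, z out of the black face (up at the start, down when done).
- plate_white: The other plate, same size, flat on the pad, white face up, before the other half of the fence, about 140 mm from the first (centre to centre); leave it alone. Origin at its centre; x along the 90 mm length, z out of the white face, up.
- fence: Fixed smooth aluminium fence, 270 mm long; its flat face slopes up and away from the robot at 48 degrees to the level. Origin at mid-length of the face's foot line, at table height; x level, square to the fence, away from the robot; y along the fence; z up. It stands on a fixed green rubber pad 3 mm thick that reaches from x = -165 to +75 mm and 150 mm to either side.
- fence_top (a point): Mid-length of the fence's top edge: 38 mm beyond the foot line, 45 mm above the table; the fence ends 57 mm beyond the foot line. A plate pushed level at the foot slides up the slope (polished: friction about 0.3; 0.9 on the rubber pad) till it lies on it, and stays leaning by itself, its raised end about 60 mm beyond the foot line and 70 mm above the table.
Not all that is in view belongs to the job. Leave any purple or turquoise look-alike of the plate_dark alone.

How it is judged:
By the outcome, as a careful person would: the job done as asked, in the order asked, and still so for the second after the job is handed in, with the robot touching nothing.
It also fails if it takes over 45 s, if anything falls off the work surface, if the arm or the gripper's body presses on something with over 40 N, if the wrist force passes 120 N, or if a joint passes its speed limit or range.

### The arm

A 6-joint arm with a two-finger parallel gripper is mounted at the origin on the work surface. World frame = base frame: x ahead of the robot, y to its left, z up, the work surface at z = 0. Lengths are in mm, angles in rad, forces in N, time in s.
With the tool pointing down it reaches from about 350 to 775 mm from the base axis. Payload 7.3 kg.
Tool frame: the origin (TCP) lies midway between the tips of the shut fingers; the grasp point (between the pads) lies 19 mm behind it (grasp_offset is the z of the grasp point in the tool frame, in mm); z points along the fingers, y is the direction in which the jaws open and shut (so a half turn about z gives the same grasp; the last joint's range is limited). The gripper opens to 92 mm and grips with 3 to 60 N. Pads are 19 mm wide; open, the fingers measure 130 mm over their backs; the gripper's body (75 mm by 190 mm) begins 47 mm behind the grasp point.
Start: joints at [-1.27, 0.342, 1.524, -0, 1.275, -0.146], TCP at [226.867, -473.473, 226.741] pointing down, gripper open.
Joint ranges: [-2.53, 2.53], [-0.77, 2.02], [0.04, 2.7], [-1, 4.14], [0.28, 2.66], [-3.11, 3.11]. Speed limits (rad/s): [2.57, 2.57, 3.14, 3.14, 3.14, 3.14].

### API

Orientations are given as [roll, pitch, yaw] about the fixed x, y, z axes, in that order (R = Rz(yaw) Ry(pitch) Rx(roll)).
In Python, from plant import get_obs, capture, camera_model, close_job, boxes_of, regions_of, place_of, grasp_offset gives the robot as it stands. The module is installed in compiled form; this text tells all that it offers.
- The arm moves only by the tool send_rows, never from a script. Its argument "targets" is a list that holds one entry, the list of rows, each a list of 7 numbers: the turn, a rotation vector about the tool's x, y, z in degrees, then the shift along the tool's x, y, z in mm, then the closure, from -1 (fully open) to 1 (shut). A call has 1 to 5 rows; each row is the pose to reach, as a shift and turn from the pose commanded when the call began, along the tool's axes at that moment; what a row does not reach only later rows make up. A row lasts 1/12 s, in which the tool goes at most 41.7 mm and 7.16 degrees, less where a joint would pass 70% of its speed; a pose out of reach is approached as far as the arm can. A call with a gripper value outside its range is refused whole. The fingers move at their own pace and stop on an object; the grip force is fixed at half the most. Time passes only in rows, so rows that repeat a pose let the fingers close. It gives the time, the measured TCP pose, the force and the opening at its end, in the units of the state.
- get_obs(): the state, without advancing time (a new reading comes with each control period).
- capture(name): name is "scene" or "side" or "wrist"; returns the picture (384x512x3 uint8, red, green, blue); there is no depth.
- camera_model(name): a dict with "K" (3x3 intrinsics, pixels), "world_to_cam" (4x4, takes a point from world to camera coordinates). Camera axes: x right, y up, looking along -z (the intrinsics and any distortion apply to the point x, -y, -z); pixel columns grow to the right and rows downward; lengths in mm; the calibration is good to about 2 mm. A picture is of the moment at which its call begins: read the wrist's pose just before it. camera_model takes no time and is no camera call; for the wrist camera it gives the pose at the moment of the call.
- close_job(): hands the job in, once; it reports no verdict.
Trained networks look in the newest picture that a camera, given by its name, has taken for a name from the list of things; names that differ only in an ending like _2 or _b are one class to them, and where a whole thing is asked for, a point or a joint stands for the part that bears it (a point fixed in the world has none). Each returns a list of dicts, best first, with "conf" (0 to 1); they miss things now and then, are a little off and sometimes report something else, mostly with a low value. They report only what shows in the picture. A call takes as long as a camera call. They do not tell look-alikes from the thing itself.
- boxes_of(label, camera): "location" ([row, column] in pixels, amid what is visible of it).
- regions_of(label, camera): "region" (384x512 bool, what is visible of it) and "location" ([row, column] in pixels, amid what is visible of it).
- place_of(label, camera): "location" ([row, column] in pixels: a listed point, or the origin of a listed thing).
The state is a dict: "time": time; "joint_positions": joint angles; "dq": joint speeds; "tau": joint torques, N m; "tool_pos": TCP position; "tcp_rot": TCP orientation; "contact_force": force on the tool from outside, world axes, zero at the start; "moment": the same for the moment, N m; "grip_width": finger opening in mm.
Only numpy, scipy, OpenCV 4.12 (cv2) and the standard library are available. Lean on these libraries where they do the work, as an engineer would, in place of code of your own. Each camera call takes 0.05 s, during which the arm holds its last target.

## Working session

There is one attempt and no reset: what is moved stays moved. The work goes in short steps, Python scripts to look and compute and a tool call to move; the robot and the scene stay as the last step left them, time stands still between calls to the robot, and variables do not carry over. Pictures are saved under pics/ and viewed, and the job is handed in when it is done.

Besides the shell and the picture viewer there is one more tool, called after "Request:" in YAML: its name, and indented under it one key for each argument. send_rows: Moves the arm, as the interface text tells. Its arguments: {"type":"object","properties":{"targets":{"type":"array","items":{"type":"array","items":{"type":"array","items":{"type":"number"}}}}},"required":["targets"]}

```bash
mkdir -p pics; ls; python3 - <<'E'
from plant import *
import cv2,numpy as np
o=get_obs();print(o)
for n in ["scene","side","wrist"]:
    im=capture(n);cv2.imwrite(f"pics/{n}0.png",im[:,:,::-1])
    m=camera_model(n);print(n,m)
    if n!="wrist":
        for l in ["plate_dark","plate_white","fence"]:
            print(l,[(np.round(d["location"],1).tolist(),round(d["conf"],2)) for d in place_of(l,n)])
print(grasp_offset)
E
```

```text
pics
{'time': 0.0, 'joint_positions': array([-1.26999126e+00,  3.42718764e-01,  1.52499137e+00, -3.10058761e-05,
        1.27537227e+00, -1.45991560e-01]), 'dq': array([ 2.05740363e-04, -1.07668938e-03,  1.37976777e-03, -3.57338621e-04,
        5.17606994e-05,  1.73717717e-03]), 'tau': array([-3.80750702e-03, -4.31262946e+01, -2.44222087e+01,  7.15118204e-02,
        5.60399517e-02, -1.32163213e-04]), 'tool_pos': array([ 226.74047471, -473.08122757,  226.05595513]), 'tcp_rot': array([-3.14011444e+00, -1.87385549e-04,  4.46805540e-01]), 'contact_force': array([ 0.64740491, -0.63810188,  0.11264995]), 'moment': array([-0.01531705, -0.0409346 ,  0.00935993]), 'grip_width': 92.05860900422347}
scene {'K': array([[356.76792217,   0.        , 256.64791295],
       [  0.        , 356.76792217, 191.36171684],
       [  0.        ,   0.        ,   1.        ]]), 'world_to_cam': array([[-8.66553380e-01,  4.99049116e-01,  5.93466599e-03,
         4.34013635e+02],
       [-4.03242600e-01, -7.07101683e-01,  5.80863681e-01,
         2.12880150e+02],
       [ 2.94075919e-01,  5.00956276e-01,  8.1397
[... 807 characters left out ...]
dark [([224.9, 252.6], 0.83), ([205.1, 352.3], 0.69), ([266.0, 189.7], 0.59), ([274.4, 300.5], 0.58)]
plate_white [([190.9, 269.3], 0.67)]
fence [([203.0, 226.1], 0.62)]
wrist {'K': array([[266.54611261,   0.        , 257.45685466],
       [  0.        , 266.54611261, 195.06596534],
       [  0.        ,   0.        ,   1.        ]]), 'world_to_cam': array([[ 4.31378481e-01, -9.02169935e-01,  1.41965311e-03,
        -5.25568191e+02],
       [ 8.58084426e-01,  4.09811791e-01, -3.09427559e-01,
         3.81524806e+01],
       [ 2.78574450e-01,  1.34698573e-01,  9.50921958e-01,
        -3.90645123e+02],
       [ 0.00000000e+00,  0.00000000e+00,  0.00000000e+00,
         1.00000000e+00]])}
-18.8
```

View pics/scene0.png

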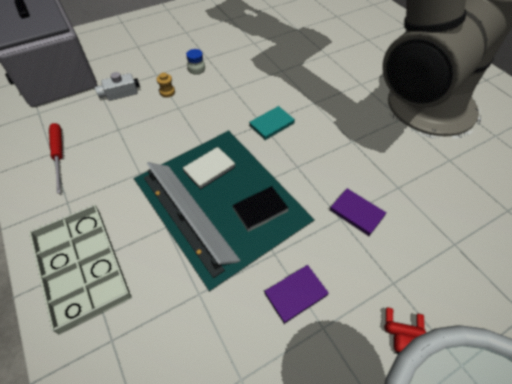

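View pics/side0.png

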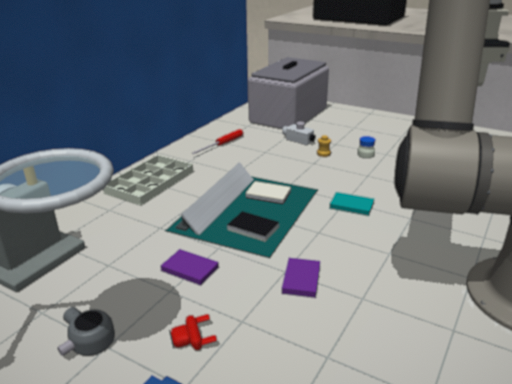

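View pics/wrist0.png

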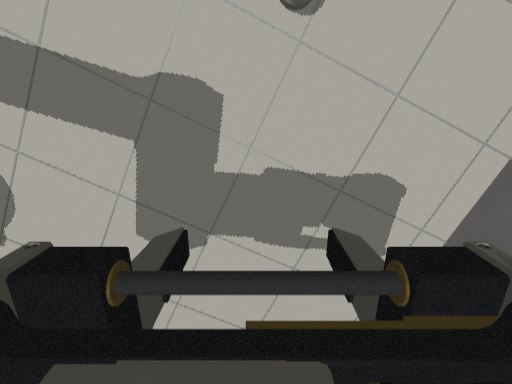

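The scene shows these candidates: the black plate on the green pad at (row 207, col 260), purple plates at (212,358) and (293,296), and a turquoise one at (122,271). The white plate is at (167,209) and the fence is around (212,195). By the description, the black plate on the pad is the one to turn. Next I'll take a close crop and measure it.

```bash
cat > h.py <<'E'
import numpy as np,cv2
def proj(m,P):
    P=np.atleast_2d(P).astype(float);W=m["world_to_cam"];c=P@W[:3,:3].T+W[:3,3]
    q=np.c_[c[:,0],-c[:,1],-c[:,2]];u=q@m["K"].T;return u[:,:2]/u[:,2:]
def unproj(m,uv,z):
    uv=np.atleast_2d(uv).astype(float);W=m["world_to_cam"];R=W[:3,:3];C=-R.T@W[:3,3]
    d=np.c_[uv,np.ones(len(uv))]@np.linalg.inv(m["K"]).T;d=d*[1,-1,-1];d=d@R
    s=(z-C[2])/d[:,2];return C+d*s[:,None]
def T2(p,xy): # local->world
    x,y,a=p;c,s=np.cos(a),np.sin(a);xy=np.asarray(xy,float);return np.c_[x+c*xy[:,0]-s*xy[:,1],y+s*xy[:,0]+c*xy[:,1]]
E
python3 - <<'E'
from plant import *
from h import *
ms={}
for n in ["scene","side"]:
    im=cv2.imread(f"pics/{n}0.png")
    m=camera_model(n)
    # dark: value low, inside pad polygon
    r={"scene":(120,300,125,325),"side":(155,270,155,330)}[n]
    cv2.imwrite(f"pics/{n}crop.png",cv2.resize(im[r[0]:r[1],r[2]:r[3]],None,fx=4,fy=4,interpolation=cv2.INTER_CUBIC)[:600,:800])
    hsv=cv2.cvtColor(im,cv2.COLOR_BGR2HSV)
    for nm,(rr,cc) in {"pad":((200,300) if n=="scene" else (225,290)),"dark":((207,260) if n=="scene" else (225,252)),"white":((167,209) if n=="scene" else (191,269))}.items(): print(n,nm,im[rr,cc],hsv[rr,cc])
E
```

```text
scene pad [175 186 185] [ 33  15 186]
scene dark [12 11  8] [98 85 12]
scene white [193 205 202] [ 38  15 205]
side pad [85 87 16] [ 89 208  87]
side dark [28 23 24] [126  46  28]
side white [205 217 217] [ 30  14 217]
```

View pics/scenecrop.png

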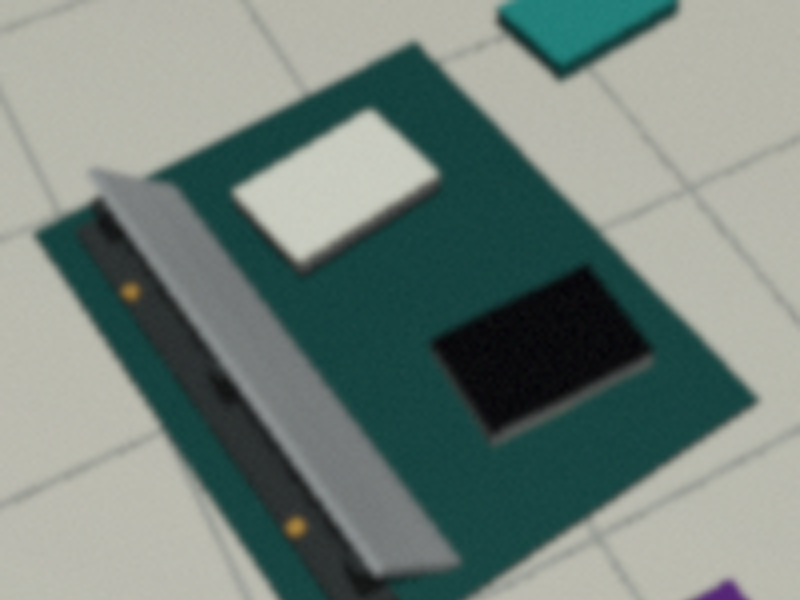

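View pics/sidecrop.png

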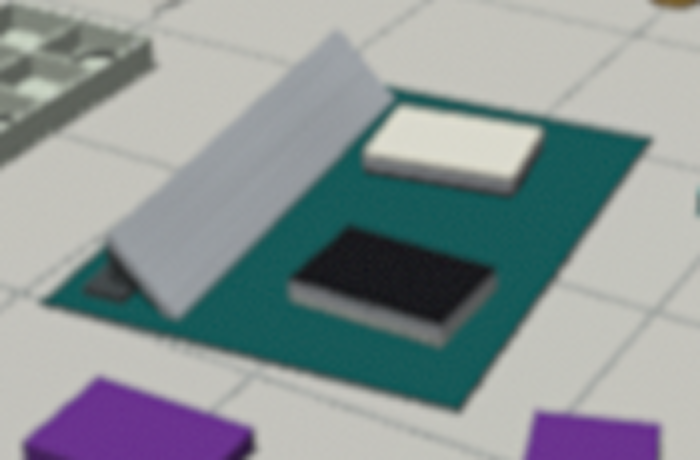

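```bash
python3 - <<'E'
from plant import *
from h import *
from scipy.optimize import least_squares
M={n:camera_model(n) for n in["scene","side"]}
f=lambda n,L:np.array(L,float)/4-.375+np.array([125,120] if n=="scene" else [155,155])
pts={"pad":{"scene":(f("scene",[(413,42),(757,400),(37,234)]),[(-165,150),(-165,-150),(75,150)]),
 "side":(f("side",[(652,140),(460,410),(43,302)]),[(-165,150),(-165,-150),(75,-150)])},
"dark":{"scene":f("scene",[(587,266),(653,353),(494,435),(432,343)]),"side":f("side",[(352,228),(497,270),(440,337),(290,287)])},
"white":{"scene":f("scene",[(370,107),(440,178),(303,268),(232,190)]),"side":f("side",[(400,104),(543,127),(515,185),(365,155)])}}
print("foot",unproj(M["scene"],f("scene",[(178,186),(462,563)]),3).round(1))
print("top",unproj(M["scene"],f("scene",[(90,168),(378,573)]),45).round(1))
for n in M:
    print(n,"pad",unproj(M[n],pts["pad"][n][0],3).round(1).tolist())
    for k in["dark","white"]:
        P=unproj(M[n],pts[k][n],17);print(n,k,P.round(1)[:,:2].tolist(),"c",P.mean(0).round(1),"sides",np.linalg.norm(P-np.roll(P,-1,0),axis=1).round(1))
        r=cv2.minAreaRect(P[:,:2].astype(np.float32));print(r)
def res(p):
    return np.concatenate([(proj(M[n],np.c_[T2(p,l),np.full(3,3)])-uv).ravel() for n,(uv,l) in pts["pad"].items()])
for st in ([520,0,0],):
    s=least_squares(res,st);print("fence",s.x,s.cost,s.fun.round(1))
fx=s.x
def fit(k):
    best=None
    L=np.array([(-45,30),(-45,-30),(45,-30),(45,30)])
    for r0 in range(4):
      for r1 in range(4):
        for sg in (1,):
          def rs(p):
            P=np.c_[T2(p,L),np.full(4,17)]
            return np.concatenate([(proj(M["scene"],np.roll(P,r0,0))-pts[k]["scene"]).ravel(),(proj(M["side"],np.roll(P,r1,0)[::-1 if sg<0 else 1])-pts[k]["side"]).ravel()])
          c=unproj(M["scene"],pts[k]["scene"],17).mean(0)
          q=least_squares(rs,[c[0],c[1],fx[2]])
          if best is None or q.cost<best.cost:best=q
    print(k,best.x,best.cost,best.fun.round(1)); 
    d=best.x[:2]-fx[:2];c,s_=np.cos(fx[2]),np.sin(fx[2]);print(" in fence",c*d[0]+s_*d[1],-s_*d[0]+c*d[1],np.degrees(best.x[2]-fx[2]))
fit("dark");fit("white")
E
```

```text
foot [[ 638.3 -136.9    3. ]
 [ 610.   130.3    3. ]]
top [[ 678.2 -133.2   45. ]
 [ 650.3  134.5   45. ]]
scene pad [[479.5, -170.9, 3.0], [446.1, 126.3, 3.0], [714.3, -142.9, 3.0]]
scene dark [[481.5, 25.5], [480.9, 85.8], [569.4, 87.2], [570.7, 27.9]] c [525.6  56.6  17. ] sides [60.2 88.5 59.3 89.2]
((525.4567260742188, 56.58417510986328), (89.19512176513672, 60.22220230102539), 1.2022236585617065)
scene white [[528.4, -125.3], [518.8, -61.8], [605.9, -44.0], [616.9, -108.3]] c [567.5 -84.8  17. ] sides [64.2 88.9 65.3 90.1]
((567.17724609375, -84.618408203125), (91.4183120727539, 65.27930450439453), 10.854262351989746)
side pad [[477.6, -167.6, 3.0], [444.8, 127.4, 3.0], [681.9, 153.2, 3.0]]
side dark [[567.7, 28.4], [478.8, 27.0], [473.8, 95.9], [564.2, 94.5]] c [521.2  61.5  17. ] sides [88.9 69.  90.4 66.3]
((520.787109375, 62.12866973876953), (92.87568664550781, 68.91534423828125), 0.8441608548164368)
side white [[620.1, -110.5], [530.6, -126.7], [512.6, -57.0], [604.8, -45.2]] c [567.  -84.8  17. ] sides [90.9 72.  93.  67.1]
((566.3465576171875, -83.73653411865234), (96.2098388671875, 71.79981231689453), 10.293249130249023)
fence [ 6.51644814e+02 -1.04074378e+02  4.31142331e-02] 31253.65545213798 [  47.1   64.4 -108.  -110.5   31.5   74.1  -42.1   40.5   57.5  -84.
   80.2  -74.5]
dark [5.24402238e+02 5.47609593e+01 1.55639525e-01] 2362.621733791218 [ 16.6  17.4 -19.7 -23.7 -15.8 -20.8  19.1  23.5 -14.7  14.  -10.3  12.1
  13.8 -19.4  12.3 -14.7]
 in fence -120.27838973325098 164.17200198750785 6.447224304251856
white [ 5.67347922e+02 -8.71608279e+01  1.85549668e-01] 1675.2804513897981 [ 17.1  16.2 -17.5 -17.6 -17.9 -19.5  16.6  17.6  -8.2  11.9  -7.1  12.3
   7.4 -14.    9.4 -12.1]
 in fence -83.4895682063783 20.53110249196741 8.160949283273782
```

```bash
cat >> h.py <<'E'
from scipy.spatial.transform import Rotation as Ro
F=np.array([623.5,-3.5]);FY=np.radians(6.2)
def w2f(p): 
    d=np.asarray(p[:2])-F;c,s=np.cos(FY),np.sin(FY);return np.array([c*d[0]+s*d[1],-s*d[0]+c*d[1]])
def f2w(q):
    c,s=np.cos(FY),np.sin(FY);return F+[c*q[0]-s*q[1],s*q[0]+c*q[1]]
def go(o,q,z,yaw=FY):
    """tool-frame turn(deg)+shift to fence-frame (q,z), tool down with yaw"""
    R=Ro.from_euler('xyz',o["tcp_rot"]);t=Ro.from_euler('xyz',[np.pi,0,yaw])
    w=np.r_[f2w(q),z];return np.degrees((R.inv()*t).as_rotvec()).round(2),R.inv().apply(w-o["tool_pos"]).round(1)
def st(o): print("t",round(o["time"],2),"fence",w2f(o["tool_pos"]).round(1),"z",o["tool_pos"][2].round(1),"rot",np.degrees(o["tcp_rot"]).round(2),"F",o["contact_force"].round(1),"grip",round(o["grip_width"],1))
E
python3 - <<'E'
from plant import *
from h import *
o=get_obs();st(o)
m=camera_model("scene")
print(unproj(m,[(358,212),(271,122),(296,293)],10).round(0))
print(f2w((-170,72)),go(o,(-170,72),226))
# overlay of model check
im=cv2.imread("pics/scene0.png")
def quad(m,im,c,yaw,z,col):
    L=[(-45,30),(-45,-30),(45,-30),(45,30)]
    uv=proj(m,np.c_[T2((c[0],c[1],yaw),L),np.full(4,z)])
    cv2.polylines(im,[np.int32(uv*16)],True,col,1,cv2.LINE_AA,4)
for n in("scene","side"):
    im=cv2.imread(f"pics/{n}0.png");m=camera_model(n)
    quad(m,im,(525.5,57),np.radians(1.2),17,(0,0,255));quad(m,im,(567,-85),np.radians(10.8),17,(0,0,255))
    for a,b,z in((0,-135,0),(0,135,0),(38,-135,45),(38,135,45),(-165,-150,3),(-165,150,3),(75,150,3)):
        u=proj(m,np.r_[f2w((a,b)),z])[0];cv2.circle(im,tuple(np.int32(u)),1,(0,0,255),-1)
    cv2.imwrite(f"pics/ov_{n}.png",cv2.resize(im[110:300,110:340],None,fx=3,fy=3))
E
```

```text
t 0.45 fence [-445.1 -424.3] z 226.7 rot [-180.    -0.    25.6] F [-0.1  0.4  0. ] grip 91.6
[[ 365.  158.   10.]
 [ 383. -138.   10.]
 [ 558.  232.   10.]]
[446.71838251  49.71897894] (array([-0. , -0. , 19.4]), array([ 424.3, -376.8,    0.7]))
```

View pics/ov_scene.png

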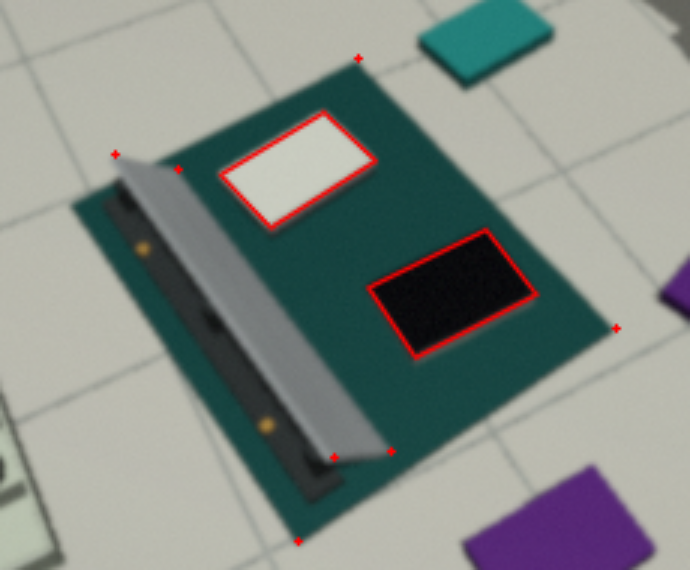

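View pics/ov_side.png

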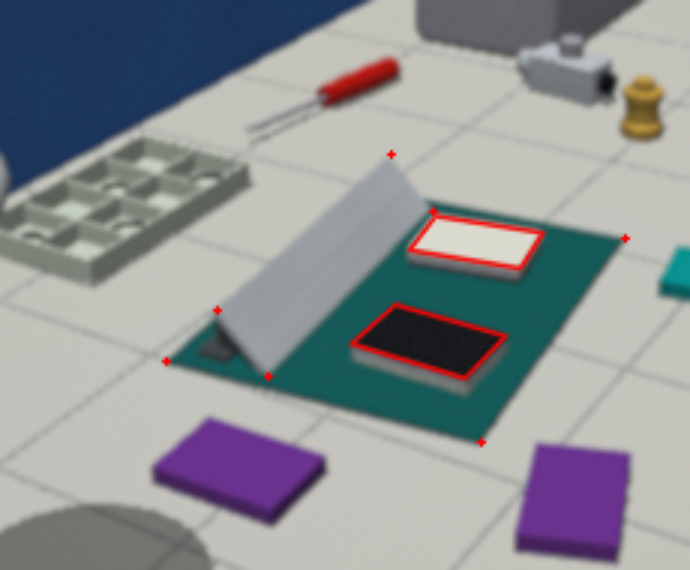

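The crops show the model outlines on the black plate, white plate, pad and fence to within about a pixel in both views. I'm moving to the pre-push point with the gripper shut.

Request:
send_rows:
  targets:
    - [[0, 0, 7, 85, -75, 0, 1], [0, 0, 13, 170, -151, 0, 1], [0, 0, 19.4, 255, -226, 0, 1], [0, 0, 19.4, 340, -301, 0, 1], [0, 0, 19.4, 424, -377, 0, 1]]

```text
time: 0.87
tool_pos: [308.0, -279.7, 226.8]
tcp_rot: [3.141, -0.0, 0.107]
contact_force: [1.0, 0.1, -0.3]
grip_width: 63.3
```

```bash
python3 - <<'E'
from plant import *
from h import *
o=get_obs();st(o);print(go(o,(-170,72),226))
E
```

```text
t 0.87 fence [-343.5 -240.5] z 226.8 rot [ 1.7998e+02 -2.0000e-02  6.1200e+00] F [ 1.   0.1 -0.3] grip 63.3
(array([ 0.02, -0.02, -0.08]), array([ 173.1, -312.8,    0.7]))
```

Request:
send_rows:
  targets:
    - [[0, 0, 0, 173, -313, 0, 1], [0, 0, 0, 173, -313, 0, 1], [0, 0, 0, 173, -313, 0, 1], [0, 0, 0, 173, -313, 0, 1], [0, 0, 0, 173, -313, 0, 1]]

```text
time: 1.28
tool_pos: [388.6, -87.4, 227.1]
tcp_rot: [3.141, -0.001, 0.108]
contact_force: [1.6, -0.6, 0.1]
grip_width: 30.2
```

```bash
python3 - <<'E'
from plant import *
from h import *
o=get_obs();st(o);print(go(o,(-170,72),60))
E
```

```text
t 1.28 fence [-242.6  -58. ] z 227.1 rot [ 1.7996e+02 -5.0000e-02  6.1800e+00] F [ 1.6 -0.6  0.1] grip 30.2
(array([ 0.04, -0.05, -0.02]), array([  72.4, -130.1,  167.1]))
```

Request:
send_rows:
  targets:
    - [[0, 0, 0, 18, -32, 0, 1], [0, 0, 0, 36, -64, 20, 1], [0, 0, 0, 54, -97, 40, 1], [0, 0, 0, 72, -130, 60, 1], [0, 0, 0, 72, -130, 95, 1]]

```text
time: 1.7
tool_pos: [449.6, 52.4, 133.2]
tcp_rot: [-3.141, -0.008, 0.113]
contact_force: [0.9, 0.2, -0.0]
grip_width: 0.7
```

Request:
send_rows:
  targets:
    - [[0, 0, 0, 0, 0, 38, 1], [0, 0, 0, 0, 0, 60, 1], [0, 0, 0, 0, 0, 60, 1]]

```text
time: 1.95
tool_pos: [442.6, 48.2, 67.9]
tcp_rot: [-3.14, 0.009, 0.109]
contact_force: [-2.0, 0.1, 0.5]
grip_width: 0.5
```

```bash
python3 - <<'E'
from plant import *
from h import *
o=get_obs();st(o);print(go(o,(-170,72),8))
im=capture("side");cv2.imwrite("pics/side1.png",cv2.resize(im[100:300,100:400,::-1],None,fx=2.5,fy=2.5))
im=capture("wrist");cv2.imwrite("pics/wrist1.png",im[:,:,::-1])
E
```

```text
t 1.95 fence [-174.2   71. ] z 67.9 rot [-179.92    0.49    6.24] F [-2.   0.1  0.5] grip 0.5
(array([-0.08,  0.49,  0.04]), array([ 4.7, -1. , 59.9]))
```

View pics/side1.png

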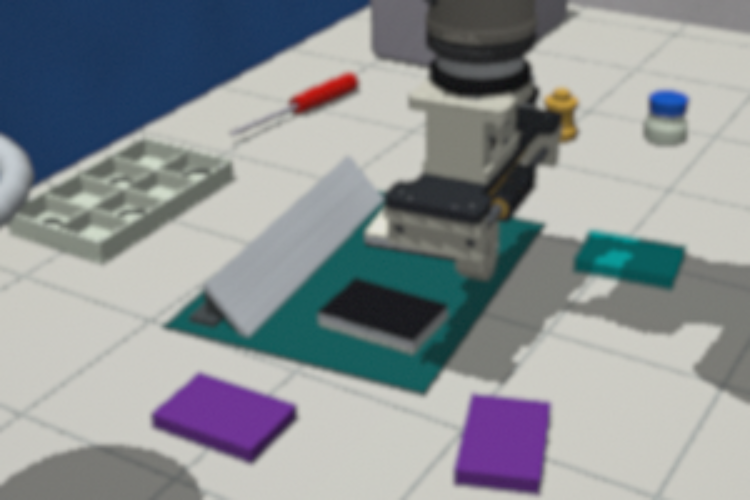

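View pics/wrist1.png

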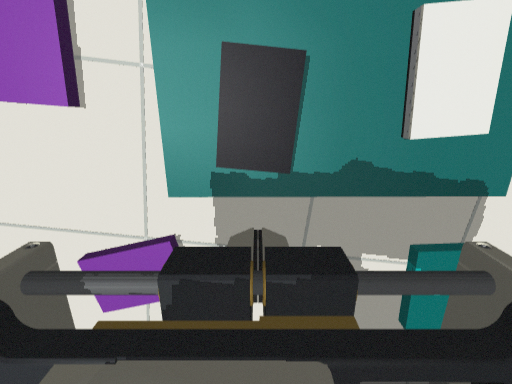

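Request:
send_rows:
  targets:
    - [[0, 0, 0, 2, 0, 25, 1], [0, 0, 0, 2, 0, 45, 1], [0, 0, 0, 2, 0, 53, 1], [0, 0, 0, 2, 0, 53, 1]]

```text
time: 2.38
tool_pos: [447.9, 47.7, 18.9]
tcp_rot: [-3.142, 0.0, 0.108]
contact_force: [0.2, -0.5, 0.5]
grip_width: 0.2
```

```bash
python3 - <<'E'
from plant import *
from h import *
o=get_obs();st(o);print(go(o,(-170,72),7))
E
```

```text
t 2.38 fence [-169.1   69.8] z 18.9 rot [-1.80e+02  2.00e-02  6.17e+00] F [ 0.2 -0.5  0.5] grip 0.2
(array([-0.  ,  0.02, -0.03]), array([-0.9, -2.2, 11.9]))
```

Request:
send_rows:
  targets:
    - [[0, 0, 0, 0, -2, 12, 1], [0, 0, 0, 0, -2, 12, 1], [0, 0, 0, 8, -2, 12, 1], [0, 0, 0, 16, -2, 12, 1], [0, 0, 0, 24, -2, 12, 1]]

```text
time: 2.8
tool_pos: [473.1, 52.4, 8.0]
tcp_rot: [3.141, -0.002, 0.108]
contact_force: [-1.5, -0.5, 0.8]
grip_width: 0.6
```

Request:
send_rows:
  targets:
    - [[0, 0, 0, 8, 0, 0, 1], [0, 0, 0, 16, 0, 0, 1], [0, 0, 0, 24, 0, 0, 1], [0, 0, 0, 32, 0, 0, 1], [0, 0, 0, 40, 0, 0, 1]]

```text
time: 3.22
tool_pos: [511.8, 56.9, 6.6]
tcp_rot: [3.142, 0.0, 0.108]
contact_force: [-1.7, -0.7, 1.4]
grip_width: 0.5
```

```bash
python3 - <<'E'
from plant import *
from h import *
o=get_obs();st(o);print(go(o,(-60,72),7))
for n in("scene","side"):
    im=capture(n);cv2.imwrite(f"pics/{n}2.png",cv2.resize(im[100:300,100:360,::-1],None,fx=3,fy=3))
E
```

```text
t 3.22 fence [-104.5   72.1] z 6.6 rot [1.80e+02 2.00e-02 6.21e+00] F [-1.7 -0.7  1.4] grip 0.5
(array([0.  , 0.02, 0.01]), array([44.5,  0.1, -0.4]))
```

View pics/side2.png

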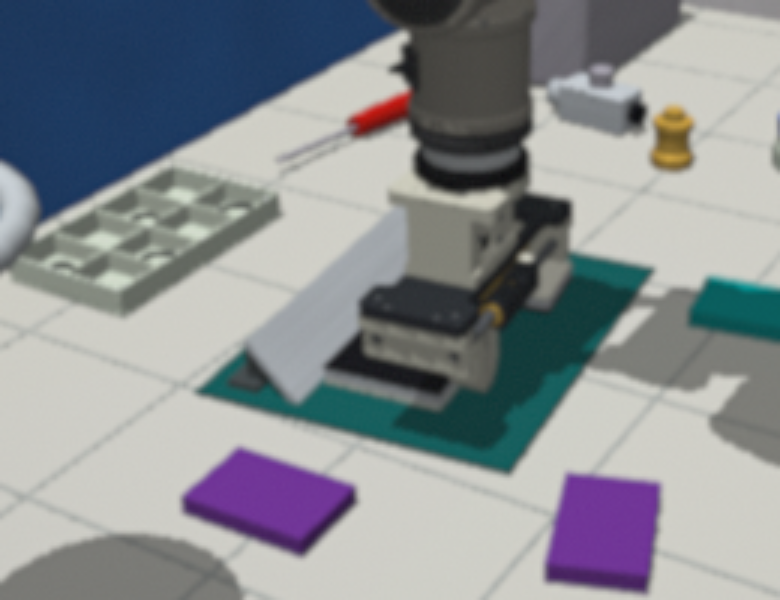

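The plate is now at the fence foot. I'll push it up the slope.

Request:
send_rows:
  targets:
    - [[0, 0, 0, 7, 0, 0, 1], [0, 0, 0, 14, 0, 0, 1], [0, 0, 0, 21, 0, 0, 1], [0, 0, 0, 28, 0, 0, 1], [0, 0, 0, 35, 0, 0, 1]]

```text
time: 3.73
tool_pos: [546.7, 60.6, 6.6]
tcp_rot: [3.142, -0.0, 0.108]
contact_force: [-1.8, -0.4, -0.8]
grip_width: 0.5
```

```bash
python3 - <<'E'
from plant import *
from h import *
o=get_obs();st(o);print(go(o,(-17,72),7))
for n in("side",):
    im=capture(n);cv2.imwrite(f"pics/{n}3.png",cv2.resize(im[100:300,100:360,::-1],None,fx=3,fy=3))
E
```

```text
t 3.73 fence [-69.4  72.1] z 6.6 rot [180.    -0.     6.19] F [-1.8 -0.4 -0.8] grip 0.5
(array([ 0.  , -0.  , -0.01]), array([52.4,  0.1, -0.4]))
```

View pics/side3.png

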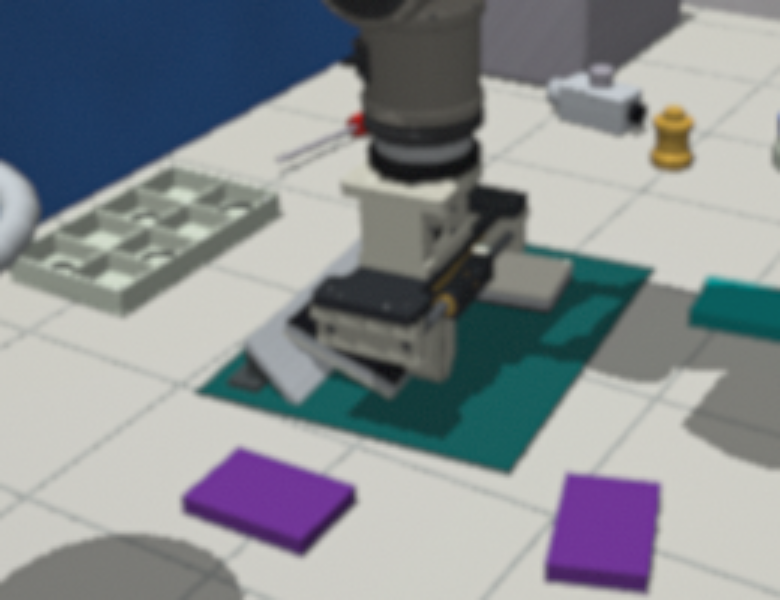

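Request:
send_rows:
  targets:
    - [[0, 0, 0, 7, 0, 0, 1], [0, 0, 0, 14, 0, 0, 1], [0, 0, 0, 21, 0, 0, 1], [0, 0, 0, 28, 0, 0, 1], [0, 0, 0, 35, 0, 0, 1]]

```text
time: 4.2
tool_pos: [581.6, 64.4, 6.7]
tcp_rot: [3.141, -0.0, 0.108]
contact_force: [-1.4, -0.1, -0.7]
grip_width: 0.7
```

```bash
python3 - <<'E'
from plant import *
from h import *
o=get_obs();st(o);print(go(o,(-17,72),7))
for n in("side",):
    im=capture(n);cv2.imwrite(f"pics/{n}4.png",cv2.resize(im[100:300,100:360,::-1],None,fx=3,fy=3))
E
```

```text
t 4.2 fence [-34.3  72. ] z 6.7 rot [ 1.7999e+02 -2.0000e-02  6.2000e+00] F [-1.4 -0.1 -0.7] grip 0.7
(array([ 0.01, -0.02, -0.  ]), array([17.3,  0. , -0.3]))
```

View pics/side4.png

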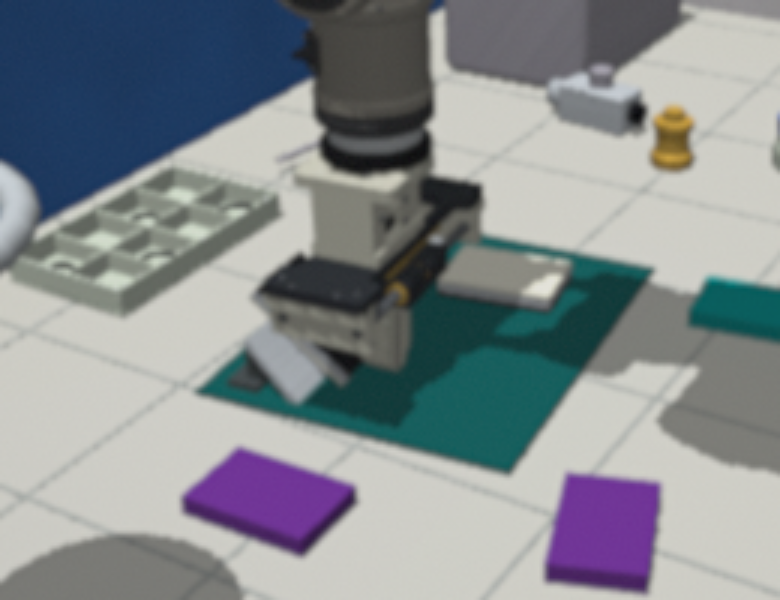

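Request:
send_rows:
  targets:
    - [[0, 0, 0, 4, 0, 0, 1], [0, 0, 0, 8, 0, 0, 1], [0, 0, 0, 12, 0, 0, 1]]

```text
time: 4.5
tool_pos: [592.8, 65.7, 6.6]
tcp_rot: [3.142, 0.0, 0.108]
contact_force: [-1.1, -0.4, -0.6]
grip_width: 0.2
```

Request:
send_rows:
  targets:
    - [[0, 0, 0, 2, 0, 0, 1], [0, 0, 0, 4, 0, 0, 1], [0, 0, 0, 4, 0, 0, 1]]

```text
time: 4.75
tool_pos: [596.6, 66.1, 6.6]
tcp_rot: [3.142, 0.001, 0.108]
contact_force: [-2.6, 0.1, 0.3]
grip_width: 0.7
```

```bash
python3 - <<'E'
from plant import *
from h import *
o=get_obs();st(o);print(go(o,(-17,72),7))
for n in("side","scene"):
    im=capture(n);cv2.imwrite(f"pics/{n}5.png",cv2.resize(im[100:300,100:360,::-1],None,fx=3,fy=3))
E
```

```text
t 4.75 fence [-19.3  72.1] z 6.6 rot [1.8e+02 4.0e-02 6.2e+00] F [-2.6  0.1  0.3] grip 0.7
(array([0.  , 0.04, 0.  ]), array([ 2.3,  0.1, -0.4]))
```

View pics/side5.png

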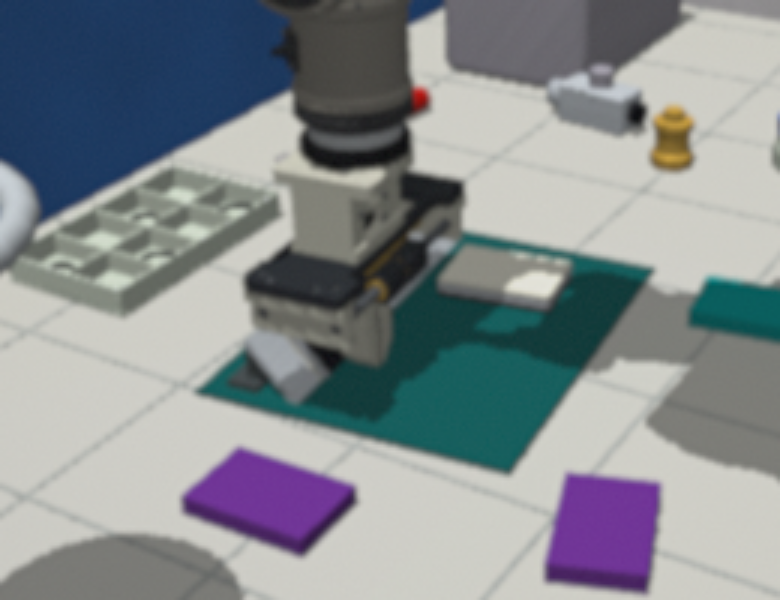

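View pics/scene5.png

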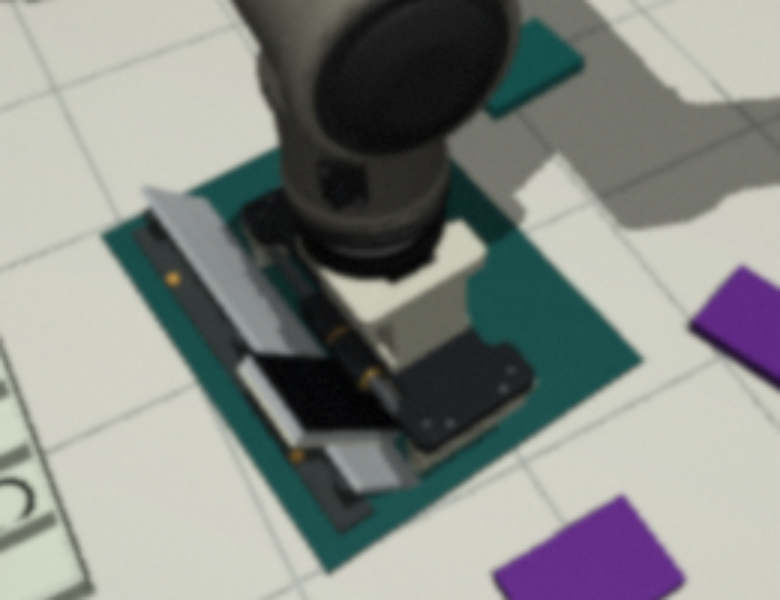

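Request:
send_rows:
  targets:
    - [[0, 0, 0, 1, 0, 0, 1], [0, 0, 0, 2, 0, 0, 1], [0, 0, 0, 2, 0, 0, 1]]

```text
time: 5.1
tool_pos: [596.9, 66.2, 6.5]
tcp_rot: [-3.142, 0.004, 0.108]
contact_force: [-6.7, -1.2, 2.1]
grip_width: 0.1
```

Request:
send_rows:
  targets:
    - [[0, 0, 0, 1, 0, 0, 1], [0, 0, 0, 1, 0, 0, 1]]

```text
time: 5.27
tool_pos: [597.0, 66.2, 6.4]
tcp_rot: [-3.141, 0.006, 0.108]
contact_force: [-10.5, -0.9, 4.6]
grip_width: 0.7
```

It bottomed out at the foot, with the force rising to 10 N. I'll back off and look.

Request:
send_rows:
  targets:
    - [[0, 0, 0, -8, 0, 0, 1], [0, 0, 0, -20, 0, 0, 1], [0, 0, 0, -45, 0, 0, 1], [0, 0, 0, -75, 0, 0, 1], [0, 0, 0, -80, 0, -30, 1]]

```text
time: 5.68
tool_pos: [511.1, 57.8, 32.0]
tcp_rot: [-3.14, 0.015, 0.108]
contact_force: [-1.3, -0.5, -0.7]
grip_width: 0.6
```

Request:
send_rows:
  targets:
    - [[0, 0, 0, 0, 0, -40, 1], [0, 0, 0, 0, 0, -80, 1], [0, 0, 0, 0, 0, -120, 1], [0, 0, 0, 0, 0, -150, 1], [0, 0, 0, 0, 0, -150, 1]]

```text
time: 6.1
tool_pos: [524.1, 57.8, 194.0]
tcp_rot: [3.14, -0.015, 0.108]
contact_force: [0.5, 0.6, 0.1]
grip_width: 0.3
```

```bash
python3 - <<'E'
from plant import *
from h import *
o=get_obs();st(o);print(go(o,(95,72),180))
th=np.radians(48)
def corners(y0):
    P=[]
    for a,b in((0,0),(90,0),(90,14),(0,14)):
        for y in(y0-30,y0+30):
            x=2.7+a*np.cos(th)-b*np.sin(th);z=3+a*np.sin(th)+b*np.cos(th);P.append(np.r_[f2w((x,y)),z])
    return np.array(P)
for n in("side","scene"):
    im=capture(n)[:,:,::-1].copy();m=camera_model(n)
    uv=proj(m,corners(72))
    for u in uv: cv2.circle(im,tuple(np.int32(u)),1,(0,0,255),-1)
    cv2.imwrite(f"pics/{n}6.png",cv2.resize(im[100:300,100:360],None,fx=3,fy=3))
E
```

```text
t 6.1 fence [-92.2  71.7] z 194.0 rot [179.88  -0.87   6.21] F [0.5 0.6 0.1] grip 0.3
(array([ 0.12, -0.87,  0.01]), array([187. ,  -0.4,  16.9]))
```

View pics/side6.png

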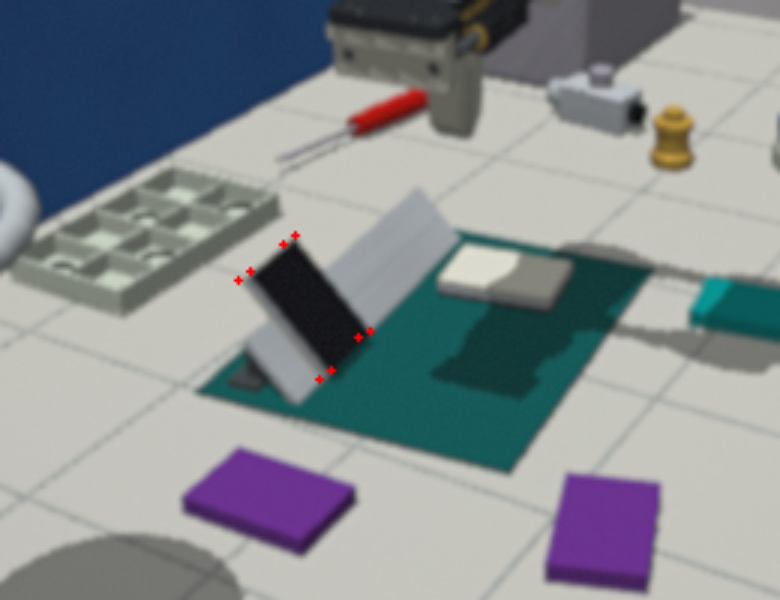

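View pics/scene6.png

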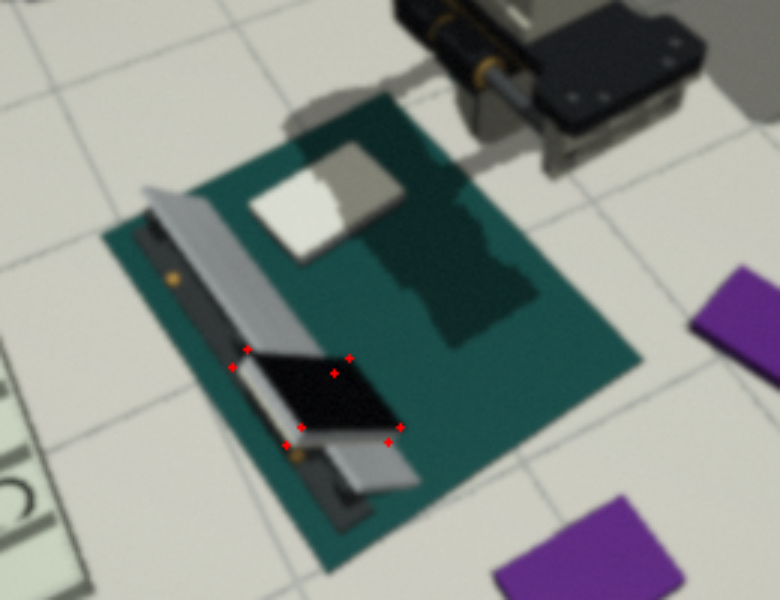

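The plate leans as predicted: the projected corners fit within about 2–3 px, and it is centred at fence y≈71. I'm going over the top to a spot behind its raised edge.

Request:
send_rows:
  targets:
    - [[0, 0, 0, 40, 0, 0, 1], [0, 0, 0, 80, 0, 0, 1], [0, 0, 0, 120, 0, 0, 1], [0, 0, 0, 160, 0, 0, 1], [0, 0, 0, 180, 0, 0, 1]]

```text
time: 6.62
tool_pos: [701.7, 77.5, 183.5]
tcp_rot: [-3.141, 0.001, 0.108]
contact_force: [-1.1, -0.1, -0.7]
grip_width: 0.5
```

Request:
send_rows:
  targets:
    - [[0, 0, 0, 0, 0, 0, 1], [0, 0, 0, 0, 0, 0, 1]]

```text
time: 6.78
tool_pos: [698.8, 77.2, 183.2]
tcp_rot: [-3.141, 0.004, 0.108]
contact_force: [-0.7, -0.2, 0.6]
grip_width: 0.4
```

```bash
python3 - <<'E'
from plant import *
from h import *
o=get_obs();st(o);print(go(o,(87,71),58))
im=capture("scene");im=capture("wrist");cv2.imwrite("pics/wrist7.png",im[:,:,::-1])
im=cv2.imread("pics/scene0.png");print(unproj(camera_model("scene"),[(92,208),(32,236),(130,295),(58,328)],25).round(0))
E
```

```text
t 6.78 fence [83.6 72.1] z 183.2 rot [-179.98    0.24    6.2 ] F [-0.7 -0.2  0.6] grip 0.4
(array([-0.02,  0.24,  0.  ]), array([  4. ,   1.2, 125.2]))
[[807. -94.  25.]
 [916. -87.  25.]
 [798. 104.  25.]
 [910.  99.  25.]]
```

View pics/wrist7.png

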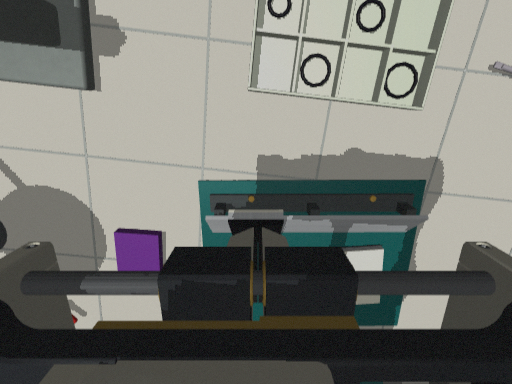

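Request:
send_rows:
  targets:
    - [[0, 0, 0, 6, 1, 20, 1], [0, 0, 0, 8, 1, 55, 1], [0, 0, 0, 8, 1, 90, 1], [0, 0, 0, 8, 1, 110, 1], [0, 0, 0, 8, 1, 110, 1]]

```text
time: 7.3
tool_pos: [702.7, 76.9, 71.1]
tcp_rot: [-3.141, 0.011, 0.108]
contact_force: [-1.0, 1.2, -1.5]
grip_width: 0.3
```

```bash
python3 - <<'E'
from plant import *
from h import *
o=get_obs();st(o);print(go(o,(87,71),58))
for n in("side","scene"):
    im=capture(n)[:,:,::-1]
    cv2.imwrite(f"pics/{n}8.png",cv2.resize(im[100:300,100:360],None,fx=3,fy=3))
E
```

```text
t 7.3 fence [87.5 71.4] z 71.1 rot [-179.94    0.61    6.19] F [-1.   1.2 -1.5] grip 0.3
(array([-0.06,  0.61, -0.01]), array([-0.3,  0.4, 13.1]))
```

View pics/side8.png

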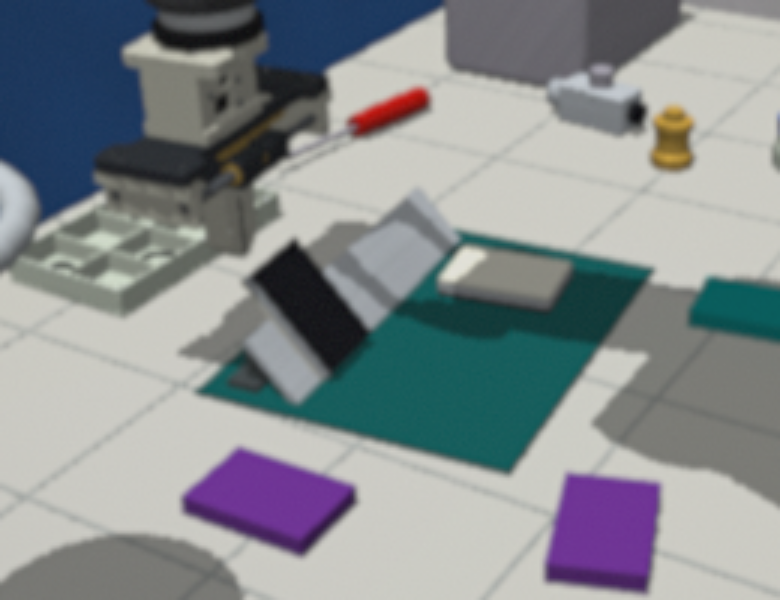

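View pics/scene8.png

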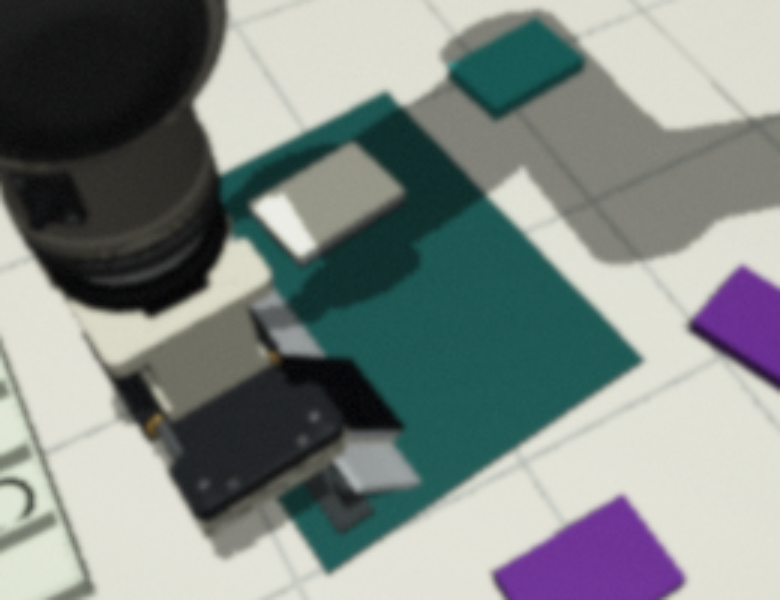

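Request:
send_rows:
  targets:
    - [[0, 0, 0, 0, 0, 14, 1], [0, 0, 0, 0, 0, 14, 1], [0, 0, 0, -6, 0, 14, 1], [0, 0, 0, -12, 0, 14, 1], [0, 0, 0, -18, 0, 14, 1]]

```text
time: 7.82
tool_pos: [689.1, 75.1, 64.4]
tcp_rot: [3.141, -0.002, 0.108]
contact_force: [1.2, 0.3, -0.3]
grip_width: 0.7
```

Request:
send_rows:
  targets:
    - [[0, 0, 0, -6, 0, 0, 1], [0, 0, 0, -12, 0, 0, 1], [0, 0, 0, -18, 0, 0, 1], [0, 0, 0, -24, 0, 0, 1], [0, 0, 0, -30, 0, 0, 1]]

```text
time: 8.23
tool_pos: [658.6, 71.8, 62.7]
tcp_rot: [3.142, 0.0, 0.108]
contact_force: [-0.4, -0.6, 0.6]
grip_width: 0.2
```

```bash
python3 - <<'E'
from plant import *
from h import *
o=get_obs();st(o);print(go(o,(-12,71),58))
for n in("side",):
    im=capture(n)[:,:,::-1]
    cv2.imwrite(f"pics/{n}9.png",cv2.resize(im[100:300,100:360],None,fx=3,fy=3))
E
```

```text
t 8.23 fence [43.1 71.1] z 62.7 rot [1.7999e+02 1.0000e-02 6.2000e+00] F [-0.4 -0.6  0.6] grip 0.2
(array([0.01, 0.01, 0.  ]), array([-55. ,   0.1,   4.8]))
```

View pics/side9.png

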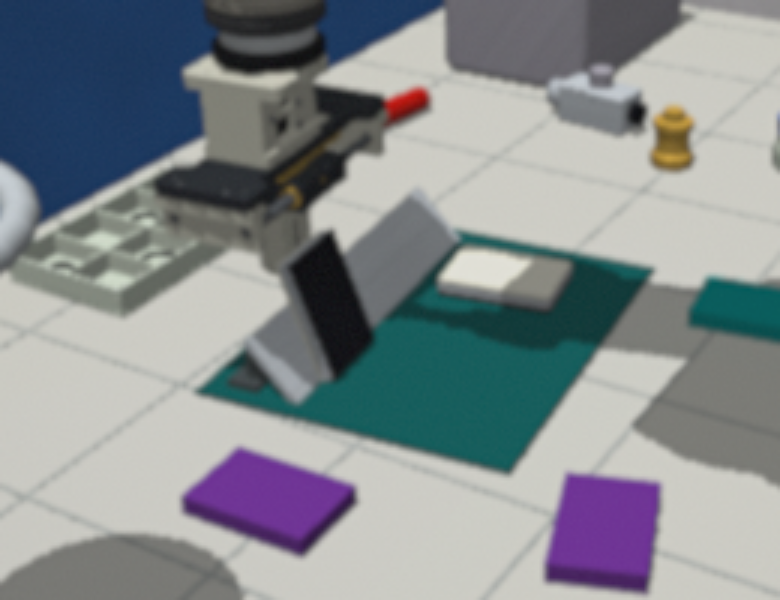

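It is tipping well, at about 68 degrees. I'll continue.

Request:
send_rows:
  targets:
    - [[0, 0, 0, -6, 0, 0, 1], [0, 0, 0, -12, 0, 0, 1], [0, 0, 0, -18, 0, 0, 1], [0, 0, 0, -24, 0, 0, 1], [0, 0, 0, -30, 0, 0, 1]]

```text
time: 8.7
tool_pos: [628.8, 68.6, 62.6]
tcp_rot: [3.142, 0.0, 0.108]
contact_force: [-0.4, -1.0, -0.3]
grip_width: 0.6
```

```bash
python3 - <<'E'
from plant import *
from h import *
o=get_obs();st(o);print(go(o,(-12,71),58))
for n in("side",):
    im=capture(n)[:,:,::-1]
    cv2.imwrite(f"pics/{n}10.png",cv2.resize(im[100:300,100:360],None,fx=3,fy=3))
E
```

```text
t 8.7 fence [13.1 71.1] z 62.6 rot [1.8e+02 2.0e-02 6.2e+00] F [-0.4 -1.  -0.3] grip 0.6
(array([0.  , 0.02, 0.  ]), array([-25.1,   0.1,   4.6]))
```

View pics/side10.png

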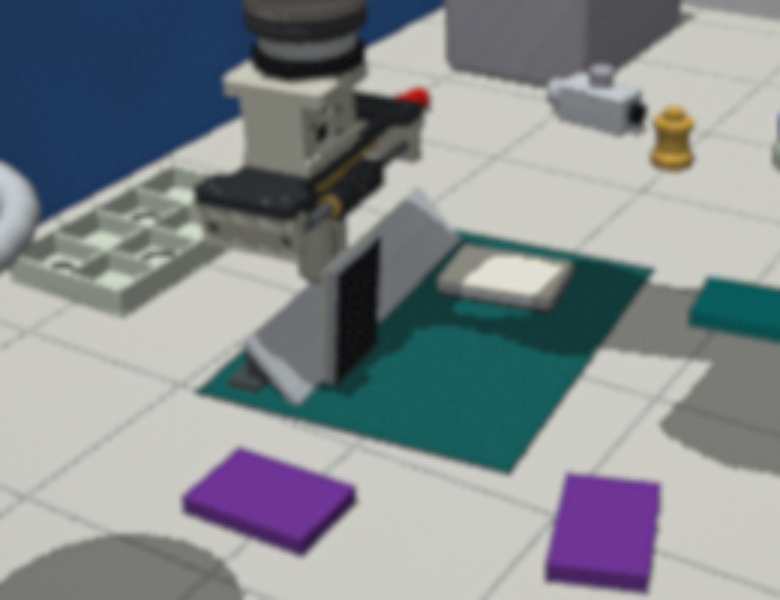

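Request:
send_rows:
  targets:
    - [[0, 0, 0, -5, 0, 0, 1], [0, 0, 0, -10, 0, 0, 1], [0, 0, 0, -15, 0, 0, 1], [0, 0, 0, -20, 0, 0, 1], [0, 0, 0, -25, 0, 0, 1]]

```text
time: 9.17
tool_pos: [604.2, 65.9, 62.7]
tcp_rot: [3.142, 0.0, 0.108]
contact_force: [0.2, 0.3, 0.6]
grip_width: 0.7
```

```bash
python3 - <<'E'
from plant import *
from h import *
o=get_obs();st(o)
for n in("side",):
    im=capture(n)[:,:,::-1]
    cv2.imwrite(f"pics/{n}11.png",cv2.resize(im[100:300,100:360],None,fx=3,fy=3))
E
```

```text
t 9.17 fence [-11.7  71.1] z 62.7 rot [180.    0.    6.2] F [0.2 0.3 0.6] grip 0.7
```

View pics/side11.png

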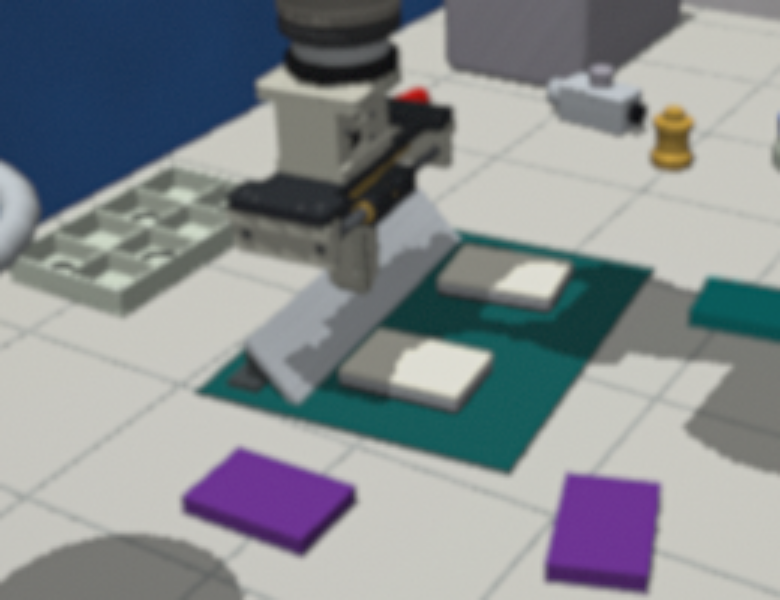

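It has landed flat, white face up. I'll lift the arm clear and check.

Request:
send_rows:
  targets:
    - [[0, 0, 0, 0, 0, -35, 1], [0, 0, 0, 0, 0, -70, 1], [0, 0, 0, 0, 0, -105, 1], [0, 0, 0, 0, 0, -140, 1], [0, 0, 0, 0, 0, -170, 1]]

```text
time: 9.63
tool_pos: [604.8, 66.0, 235.4]
tcp_rot: [3.141, -0.002, 0.108]
contact_force: [1.4, -1.0, 0.3]
grip_width: 0.8
```

Request:
send_rows:
  targets:
    - [[0, 0, 0, -35, 35, 0, 1], [0, 0, 0, -65, 65, 0, 1], [0, 0, 0, -95, 95, 0, 1], [0, 0, 0, -120, 120, 0, 1], [0, 0, 0, -140, 140, 0, 1]]

```text
time: 10.05
tool_pos: [478.5, -90.0, 232.9]
tcp_rot: [3.141, 0.0, 0.108]
contact_force: [1.1, -0.5, 0.4]
grip_width: 0.8
```

Request:
send_rows:
  targets:
    - [[0, 0, 0, 0, 40, 0, 1], [0, 0, 0, 0, 80, 0, 1], [0, 0, 0, 0, 120, 0, 1], [0, 0, 0, 0, 150, 0, 1], [0, 0, 0, 0, 150, 0, 1]]

```text
time: 10.47
tool_pos: [496.8, -242.9, 232.4]
tcp_rot: [3.139, -0.0, 0.103]
contact_force: [0.1, 0.7, -0.2]
grip_width: 0.3
```

```bash
python3 - <<'E'
from plant import *
from h import *
o=get_obs();st(o)
for n in("side","scene"):
    im=capture(n)[:,:,::-1].copy();m=camera_model(n)
    L=[(-45,30),(-45,-30),(45,-30),(45,30)]
    for c,y in (((567,-85),10.8),(f2w((-56,72)),6.2)):
        cv2.polylines(im,[np.int32(16*proj(m,np.c_[T2((c[0],c[1],np.radians(y)),L),np.full(4,17)]))],True,(0,0,255),1,cv2.LINE_AA,4)
    cv2.imwrite(f"pics/{n}12.png",cv2.resize(im[100:300,100:360],None,fx=3,fy=3))
E
```

```text
t 10.47 fence [-151.8 -224.3] z 232.4 rot [ 1.7986e+02 -2.0000e-02  5.9200e+00] F [ 0.1  0.7 -0.2] grip 0.3
```

View pics/side12.png

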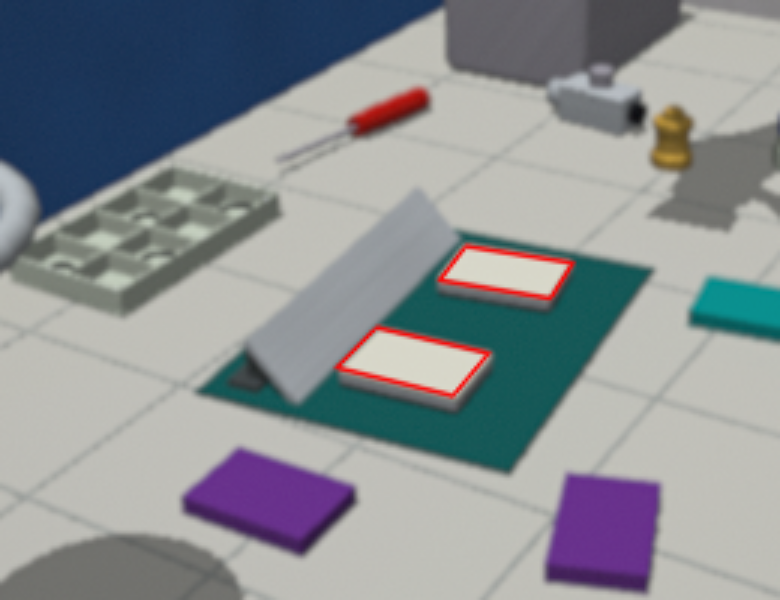

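View pics/scene12.png

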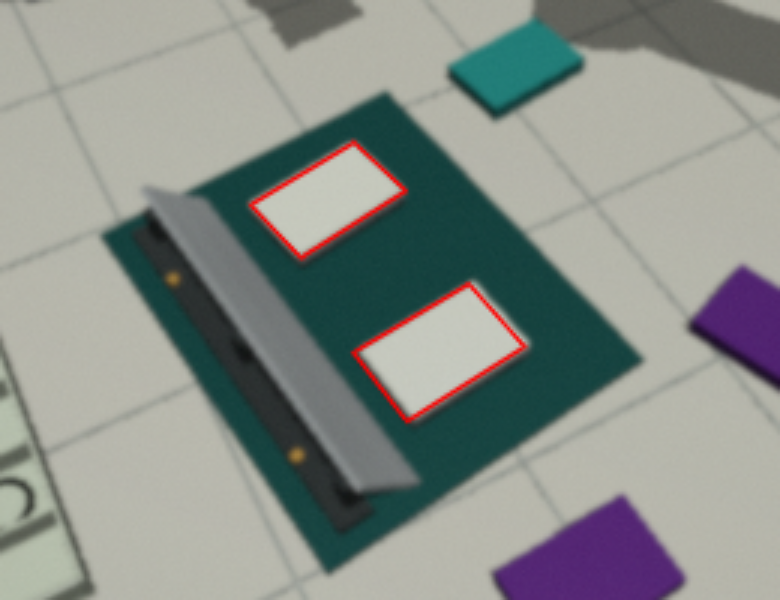

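Both views show the turned plate flat and white, centred about 56–58 mm in front of the fence foot. The other plate still fits its original outline. The arm is clear, so I'll let it settle and hand in.

Request:
send_rows:
  targets:
    - [[0, 0, 0, 0, 0, 0, 1], [0, 0, 0, 0, 0, 0, 1], [0, 0, 0, 0, 0, 0, 1]]

```text
time: 10.82
tool_pos: [497.0, -236.1, 233.0]
tcp_rot: [3.142, -0.0, 0.11]
contact_force: [-0.1, 0.7, -0.0]
grip_width: 0.4
```

```bash
python3 -c "
from plant import *
from h import *
st(get_obs());print(close_job())"
```

```text
t 10.82 fence [-150.9 -217.6] z 233.0 rot [ 1.8e+02 -1.0e-02  6.3e+00] F [-0.1  0.7 -0. ] grip 0.4
the job is handed in; nothing more can be done
None
```

The dark plate is turned over, and I handed the job in at about 10.8 s. With shut fingers I pushed it up the fence until it leaned there. I then went behind its raised edge and tipped it back towards the robot.

The last pictures from both cameras show the plate flat on the pad, white face up, with its centre about 56–58 mm in front of the fence foot. The other white plate still fits the outline measured at the start. The arm was clear above the table and read no contact force; the highest force I read was about 11–12 N, at the end of the push. No check failed or disagreed. My first automatic fit of the scene was wrong because I had mislabelled corners. I dropped it and used positions worked out directly from the corner pixels; their outlines lay on the objects to within about a pixel in both views.

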